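# Shim and hold a loose tile in the setting frame

## Task

In the pottery, start the setting timer by pressing its smallest key and then its largest, each right down and one at a time, leaving the middle key alone. Then stand the wooden spacer, grip up, in the only gap between a tile and the back fence that is wide enough for it, down on the board and about midway along that loose tile's edge, let go of it, and gently push the loose tile by its front edge until fence, spacer and tile are tight and square. Finish while still holding the tile pressed like that with the fingers, and leave the bowl, the cup and the scraper where they are.

Things in the scene. Friction and masses are not known exactly. Their poses are not given: they have to be found in the camera images.
- frame: Fixed setting frame: white board 175 x 302 x 15 mm. Origin: centre of the underside; x from the open front to the back fence, y along the fence, z up. Three tiles lie on it side by side, lanes at y = -86, 0, 86 mm (which is where varies). Side rails (18 mm wide, tops 35 mm above the bench) close both ends; the bare board reaches 47 to 51 mm in front of the tiles.
- fence: Fixed back fence of the frame, a wooden batten 20 (x) x 302 (y) x 20 mm (z) standing on the board (top 35 mm above the bench). Origin: on the board, at the middle of its front face, the face that looks to the tiles; axes as the frame's (tiles lie towards -x).
- tile: The loose terracotta tile, shortest of the three: 88 (x, front to back) x 80 (y) x 20 mm thick, about 0.27 kg, flat on the board, top 35 mm above the bench. Origin: middle of the lower front edge; x points to the fence, z up. The gap from its back edge to the fence is 16 to 20 mm at the start; 2 to 4 mm of play at each side. It slides at a few N.
- tile_front (a point): Middle of the loose tile's front face (10 mm above the board), where to push it towards the fence. 5 to 20 N is plenty; over 60 N would crack it.
- tile_back (a point): Middle of the loose tile's back face, 10 mm above the board.
- tile_stuck_a: A tile like the loose one but 100 mm long and stuck to the board; its gap to the fence is only 4 to 8 mm. Origin: middle of its lower front edge.
- tile_stuck_b: The other stuck tile, the same 100 x 80 x 20 mm, gap to the fence only 4 to 8 mm. Origin: middle of its lower front edge.
- spacer: Loose dark wooden spacer standing upright on the bench, about 0.06 kg: a blade 12 mm thick (x), 60 mm long (y), 32 mm high, topped by a grip block 16 (x) x 32 (y) x 34 mm (z), 66 mm high in all. Origin: centre of the underside; z up through the grip. It fits its gap with the blade along the fence, either way round.
- spacer_grip (a point): Middle of the spacer's grip block, 52 mm above its underside.
- timer: Fixed setting timer, a white case 175 (x) x 85 (y) x 28 mm (z) lying on the bench, with three black round keys in a row along its x axis, 55 mm apart: smallest at -x, middle-sized in the middle, largest at +x. Origin: centre of the underside.
- key_small_top (a point): Centre of the top of the smallest key (16 mm across). Pressed straight down.
- key_mid_top (a point): Centre of the top of the middle key (24 mm across), to be left alone.
- key_large_top (a point): Centre of the top of the largest key (34 mm across). Pressed straight down.
- key_small (a joint): Travel of the smallest key, m: 0 up, 0.006 fully down (4 N); springs back.
- key_mid (a joint): Travel of the middle key, m: 0 up, 0.006 down.
- key_large (a joint): Travel of the largest key, m: 0 up, 0.006 fully down (4 N); springs back.
- bowl: Bystander: terracotta bowl, 110 mm across, 60 mm high, beyond the frame. Origin: centre of its underside.
- cup: Bystander: white cup, 76 mm across, 90 mm high, beyond the frame. Origin: centre of its underside.
- scraper: Bystander: a flat hand scraper, 180 mm long, with a wooden handle lying on the bench beyond the frame, along its x axis.
Things that resemble listed ones, but are neither listed nor needed, are in the scene too. Leave any pink or purple look-alike of the tile alone.

How it is judged:
By the outcome, as a careful person would: the job done as asked, in the order asked, and still so for the second after the job is handed in, while the arm keeps its last pose, push and grip.
It also fails if it takes over 66 s, if anything falls off the work surface, if the arm or the gripper's body presses on something with over 40 N, if the wrist force passes 120 N, or if a joint passes its speed limit or range.

## Robot

A 7-joint arm with a two-finger parallel gripper is mounted at the origin on the work surface. World frame = base frame: x ahead of the robot, y to its left, z up, the work surface at z = 0. Lengths are in m, angles in rad, forces in N, time in s.
With the tool pointing down it reaches from about 0.425 to 0.875 m from the base axis. Payload 4.7 kg.
Tool frame: the origin (TCP) lies midway between the tips of the shut fingers; the grasp point (between the pads) lies ctrl.grasp_offset behind it (ctrl.grasp_offset is the distance from the TCP to the grasp point, in m); z points along the fingers, y is the line along which they close (so a half turn about z gives the same grasp; the last joint's range is limited). The gripper opens to 87 mm and grips with 3 to 60 N. Pads are 19 mm wide; open, the fingers measure 117 mm over their backs; the gripper's body (75 mm by 190 mm) begins 51 mm behind the grasp point.
Start: joints at [1.307, 0.321, -0.07, 1.45, 0.023, 1.371, -0.057], TCP at [0.178, -0.625, 0.223] pointing down, gripper open.
Joint ranges: [-2.86, 2.86], [-0.3, 2.09], [-1.38, 1.24], [0.06, 2.45], [-1.56, 4.7], [0.09, 2.05], [-2.69, 2.69]. Speed limits (rad/s): [2.57, 2.57, 3.14, 3.14, 3.14, 3.14, 3.14].

## Interface

Orientations are given as a rotation vector (axis times angle).
In Python, from bench import ctrl gives the robot as it stands. The module is installed in compiled form; this text tells all that it offers.
- The arm moves only by the tool jog_arm, never from a script. Its argument "moves" is one flat list of numbers, 7 for each row, row after row: the shift along the tool's x, y, z in units of 30 cm (1.0 is 30 cm), then the turn, a rotation vector about the tool's x, y, z in units of 60 degrees (1.0 is 60 degrees), then the gripper's target within -1 to 1 (fully open at 1, half-way at 0, shut at -1). In form: [x, y, z, wx, wy, wz, fingers, x, y, z, wx, wy, wz, fingers, ...]. A call has exactly 8 rows; each row is the pose to reach, as a shift and turn from the pose commanded when the call began, along the tool's axes at that moment; what a row does not reach only later rows make up. A row lasts 1/8 s, in which the tool goes at most 62.5 mm and 10.7 degrees, less where a joint would pass 70% of its speed; a pose out of reach is approached as far as the arm can. A call with a number of a shift or a turn outside -1 to 1 is refused whole. A call with a gripper value outside its range is refused whole. The fingers move at their own pace and stop on an object; "newtons" is the grip in N (left out, the last holds). Time passes only in rows, so rows that repeat a pose let the fingers close, or fill a call up. It gives the time, the measured TCP pose, the force, the opening and the grip force at its end, in the units of the state.
- ctrl.get_state(): the state, without advancing time (a new reading comes with each control period).
- ctrl.get_image(name): name is "scene" or "top" or "wrist"; returns a dict with "pixels" (480x640x3 uint8, red, green, blue), "fx", "fy", "cx", "cy" (pixels), "xyz" and "rotation" of the camera in the world; the wrist camera has in their place "tool_from_camera" (4x4, takes a point from camera to tool coordinates, whose origin is the TCP and whose axes are the flange's). Camera axes: x right, y up, looking along -z (the intrinsics and any distortion apply to the point x, -y, -z); pixel columns grow to the right and rows downward; lengths in m; the calibration is good to about 2 mm. A picture is of the moment at which its call begins: read the wrist's pose just before it. There is no depth.
- ctrl.close_job(): hands the job in; it is judged then, once.
The state is a dict: "time": time; "joint_positions": joint angles; "qd": joint speeds; "joint_torque": joint torques, N m; "position": TCP position; "tool_rot": TCP orientation; "ft_force": force on the tool from outside, world axes, zero at the start; "torque": the same for the moment, N m; "grip_width": opening from 0.0 (shut) to 1.0 (fully open); "grip_force": force on a finger pad.
Only numpy, scipy, OpenCV 4.12 (cv2) and the standard library are available. Lean on these libraries where they do the work, as an engineer would, in place of code of your own. Each camera call takes 0.05 s, during which the arm holds its last target. There are 200 camera calls.

## Working session

There is one attempt and no reset: what is moved stays moved. The work goes in short steps, Python scripts to look and compute and a tool call to move; the robot and the scene stay as the last step left them, time stands still between calls to the robot, and variables do not carry over. Pictures are saved under pics/ and viewed, at most 11 in all, crops included, and the job is handed in when it is done.

Besides the shell and the picture viewer there is one more tool, called after "Request:" as a command line: name --argument value ..., lists and objects as JSON in quotes. jog_arm: Moves the arm, as the interface text tells. Its arguments: {"type":"object","properties":{"moves":{"type":"array"},"newtons":{"type":"number"}},"required":["moves"]}

```bash
mkdir -p pics; cat > h.py <<'E'
import numpy as np, cv2
from scipy.spatial.transform import Rotation as R
from bench import ctrl
def grab(n):
    s=ctrl.get_state(); im=ctrl.get_image(n)
    return s,im
def cam(s,im):
    if 'tool_from_camera' in im:
        T=np.eye(4);T[:3,:3]=R.from_rotvec(s['tool_rot']).as_matrix();T[:3,3]=s['position']
        return T@np.array(im['tool_from_camera'])
    T=np.eye(4); r=np.array(im['rotation'])
    T[:3,:3]=r if r.shape==(3,3) else R.from_rotvec(r).as_matrix()
    T[:3,3]=im['xyz'];return T
def pt(C,im,u,v,z):
    d=C[:3,:3]@np.array([(u-im['cx'])/im['fx'],-(v-im['cy'])/im['fy'],-1])
    return C[:3,3]+d*(z-C[2,3])/d[2]
def save(im,f): cv2.imwrite(f,cv2.cvtColor(im['pixels'],cv2.COLOR_RGB2BGR))
E
python3 - <<'E'
from h import *
import pickle
for n in('top','scene'):
    s,im=grab(n); save(im,f'pics/{n}0.png'); pickle.dump((s,im),open(n+'.pkl','wb'))
    print({k:v for k,v in im.items() if k!='pixels'})
print(s,ctrl.grasp_offset)
E
```

```text
{'fx': 439.90196840953723, 'fy': 439.90196840953723, 'cx': 318.5543267552896, 'cy': 237.6656653983073, 'xyz': array([0.36202511, 0.02233485, 0.86791752]), 'rotation': array([ 0.12385428, -0.14023368, -1.57638539])}
{'fx': 499.4352651730902, 'fy': 499.4352651730902, 'cx': 316.28299759852723, 'cy': 250.91655346238892, 'xyz': array([0.76136101, 0.46641416, 0.95800697]), 'rotation': array([0.18393359, 0.68750216, 2.56332344])}
{'time': 0.05, 'joint_positions': array([ 1.30711   ,  0.32180705, -0.07010754,  1.451658  ,  0.02260636,
        1.37078915, -0.05689868]), 'qd': array([-0.00025313, -0.0002669 ,  0.00278443, -0.00179951,  0.00137155,
        0.00215842, -0.00020785]), 'joint_torque': array([ 4.10532657e-04, -4.92993486e+01, -4.05946076e-01, -3.13703442e+01,
       -6.42434740e-02,  3.98217409e-02,  9.03598220e-05]), 'position': array([ 0.17806243, -0.62456964,  0.22148058]), 'tool_rot': array([-3.10950424e+00, -4.34773979e-01,  5.56750816e-04]), 'ft_force': array([-0.05858577,  1.06759972, -0.12672403]), 'torque': array([ 0.02647167, -0.01284139, -0.04411042]), 'grip_force': 0.0, 'grip_width': 0.9959500354019064} 0.0187
```

View pics/top0.png

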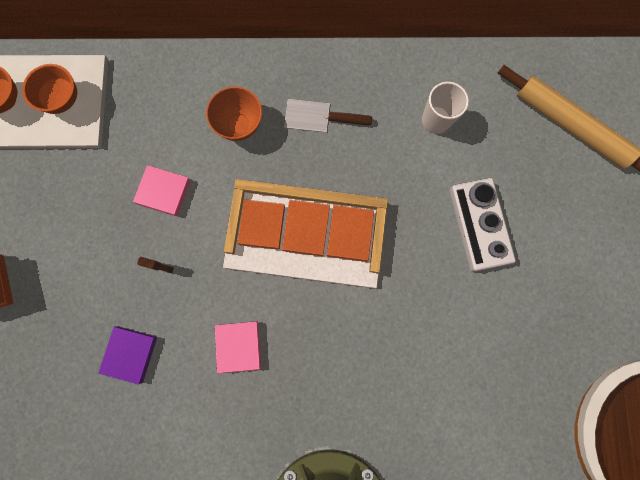

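View pics/scene0.png

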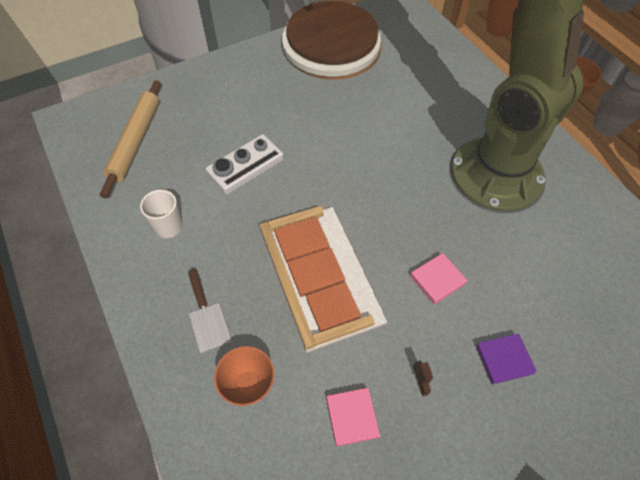

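The top view shows the timer at (483,224), with keys at (484,194) large, (490,221) mid and (498,249) small. The spacer is at (155,265) and the frame spans (225–387, 180–287). The left tile at (261,224) has the wide gap, with white board visible at (265,202). I'll check this in an enlarged crop and measure.

```bash
python3 - <<'E'
from h import *
import pickle
s,im=pickle.load(open('top.pkl','rb')); C=cam(s,im)
p=cv2.cvtColor(im['pixels'],cv2.COLOR_RGB2BGR)
a=cv2.resize(p[165:300,215:400],None,fx=4,fy=4,interpolation=cv2.INTER_CUBIC)
cv2.imwrite('pics/cropf.png',a[:540,:740])
for n,u,v,z in [('L',484,194,.034),('M',490,221,.034),('S',498.5,249,.034),('grip',147,263,.066),('fenceL',236,181,.035),('fenceR',386,199,.035),('frontL',224,267,.015),('frontR',377,287,.015),('tile',261,224,.035)]:
    print(n,pt(C,im,u,v,z).round(4))
E
```

```text
L [ 0.5874 -0.3128  0.034 ]
M [ 0.5333 -0.3205  0.034 ]
S [ 0.4782 -0.3328  0.034 ]
grip [0.4538 0.3267 0.066 ]
fenceL [0.6173 0.1735 0.035 ]
fenceR [ 0.5786 -0.1196  0.035 ]
frontL [0.4505 0.1968 0.015 ]
frontR [ 0.4089 -0.0993  0.015 ]
tile [0.5309 0.1236 0.035 ]
```

View pics/cropf.png

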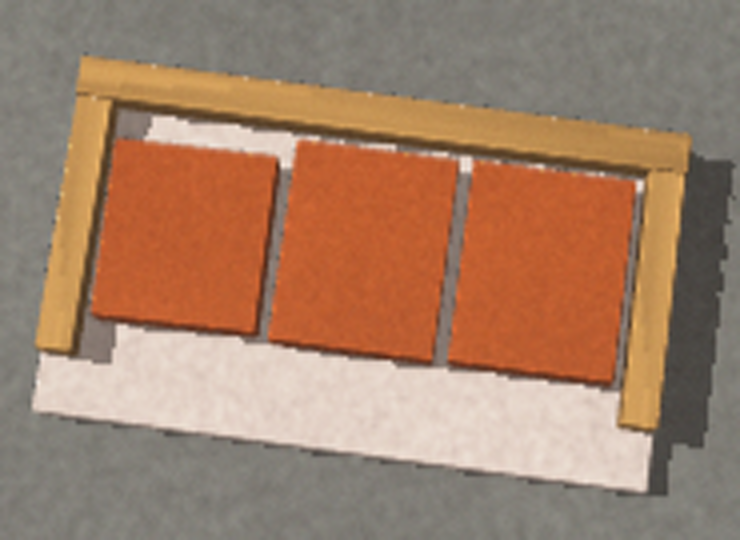

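The left tile at crop (185,235) is the loose one: it is shorter and the only one with a wide gap, while the middle and right tiles have only slits. The pink and purple squares are look-alikes, so I'll leave them alone. Next I'll move above the small key with the fingers shut.

```bash
cat >> h.py <<'E'
def go(xyz,yaw=None,tcp=None):
    """yaw: world azimuth (deg) of tool y, tool pointing down"""
    s=ctrl.get_state(); M=R.from_rotvec(s['tool_rot']); p=np.array(s['position'])
    d=M.inv().apply(np.array(xyz)-p)/.3
    w=np.zeros(3)
    if yaw is not None:
        y=np.array([np.cos(np.radians(yaw)),np.sin(np.radians(yaw)),0]);z=np.array([0,0,-1.])
        T=R.from_matrix(np.c_[np.cross(y,z),y,z]); w=(M.inv()*T).as_rotvec()/np.radians(60)
    print('pos',p.round(4),'yaw',np.degrees(np.arctan2(*M.as_matrix()[[1,0],1])).round(1),'move',d.round(4),w.round(3),'f',np.round(s['ft_force'],1),'t',round(s['time'],2))
E
python3 - <<'E'
from h import *
go([.33,-.48,.15],-60)
E
```

```text
pos [ 0.1781 -0.6246  0.2216] yaw -74.1 move [ 0.6192 -0.3243  0.2391] [-0.002 -0.    -0.235] f [-0.4  0.4 -0.5] t 0.1
```

Request:
jog_arm --moves '[0.62,-0.324,0.2,0,0,-0.235,-1,0.62,-0.324,0.2,0,0,-0.235,-1,0.62,-0.324,0.2,0,0,-0.235,-1,0.62,-0.324,0.2,0,0,-0.235,-1,0.96,-0.55,0.2,0,0,-0.235,-1,0.96,-0.55,0.2,0,0,-0.235,-1,0.96,-0.55,0.2,0,0,-0.235,-1,0.96,-0.55,0.2,0,0,-0.235,-1]'

```text
time: 1.1
position: [0.4094, -0.3876, 0.1622]
tool_rot: [-3.034, -0.814, 0.002]
ft_force: [1.1, 0.3, 0.3]
grip_width: 0.173
grip_force: 0.0
```

```bash
python3 - <<'E'
from h import *
s,im=grab('wrist'); save(im,'pics/w1.png'); C=cam(s,im)
import pickle; pickle.dump((s,im),open('w1.pkl','wb'))
go([.478,-.333,.08],-60); print(s['grip_width'],C[:3,3])
E
```

```text
pos [ 0.4088 -0.3884  0.1622] yaw -60.1 move [ 0.2924 -0.045   0.2738] [-0.     0.001 -0.001] f [-0.5 -0.7  0.5] t 1.15
0.17278682576186016 [ 0.47564209 -0.34967847  0.32333762]
```

View pics/w1.png

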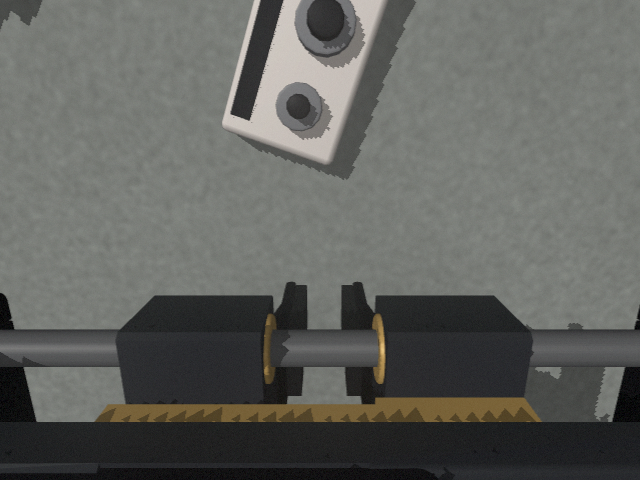

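The wrist view shows the small key at (298,106) and the mid key at (325,18), each black inside a grey collar. I'll triangulate with the top camera.

```bash
python3 - <<'E'
from h import *
import pickle
s,im=pickle.load(open('w1.pkl','rb')); C=cam(s,im)
st,it=pickle.load(open('top.pkl','rb')); D=cam(st,it)
p=it['pixels']; 
# dark keys in top cam
for n,(u,v) in dict(L=(484,194),M=(490,221),S=(498,249)).items():
    w=p[v-12:v+13,u-12:u+13].astype(int).max(2)
    m=(w<55).astype(np.uint8); k,l,stt,c=cv2.connectedComponentsWithStats(m)
    print(n,[(int(q[4]),(c[i]+[u-12,v-12]).round(1).tolist()) for i,q in enumerate(stt) if i and q[4]>8])
for z in (.03,.035,.04,.045): print(z,'wS',pt(C,im,298,106,z).round(4),'wM',pt(C,im,325,18,z).round(4),'tS',pt(D,it,498.5,249,z).round(4))
E
```

```text
L [(252, [483.9, 193.1])]
M [(129, [491.2, 220.4])]
S [(62, [498.8, 248.2])]
0.03 wS [ 0.478  -0.3276  0.03  ] wM [ 0.5348 -0.3164  0.03  ] tS [ 0.4788 -0.3345  0.03  ]
0.035 wS [ 0.4779 -0.328   0.035 ] wM [ 0.5338 -0.317   0.035 ] tS [ 0.4781 -0.3323  0.035 ]
0.04 wS [ 0.4779 -0.3284  0.04  ] wM [ 0.5328 -0.3175  0.04  ] tS [ 0.4774 -0.3302  0.04  ]
0.045 wS [ 0.4779 -0.3288  0.045 ] wM [ 0.5318 -0.3181  0.045 ] tS [ 0.4767 -0.3281  0.045 ]
```

Request:
jog_arm --moves '[0.15,-0.028,0.1,0,0,0,-1,0.3,-0.056,0.2,0,0,0,-1,0.3,-0.056,0.3,0,0,0,-1,0.3,-0.056,0.35,0,0,0,-1,0.3,-0.056,0.37,0,0,0,-1,0.3,-0.056,0.385,0,0,0,-1,0.3,-0.056,0.385,0,0,0,-1,0.3,-0.056,0.385,0,0,0,-1]'

```text
time: 2.15
position: [0.4798, -0.3289, 0.0482]
tool_rot: [3.033, 0.812, 0.001]
ft_force: [-1.0, -1.7, 2.1]
grip_width: 0.002
grip_force: 1.0
```

```bash
python3 - <<'E'
from h import *
go([.478,-.329,.036],-60); 
E
```

```text
pos [ 0.4798 -0.3289  0.0482] yaw -60.0 move [-0.0053 -0.0029  0.0405] [ 0.002 -0.    -0.   ] f [-1.  -1.7  2.1] t 2.15
```

Request:
jog_arm --moves '[-0.004,0,0.01,0,0,0,-1,-0.004,0,0.017,0,0,0,-1,-0.004,0,0.024,0,0,0,-1,-0.004,0,0.03,0,0,0,-1,-0.004,0,0.035,0,0,0,-1,-0.004,0,0.04,0,0,0,-1,-0.004,0,0.04,0,0,0,-1,-0.004,0,0.04,0,0,0,-1]'

```text
time: 3.15
position: [0.4801, -0.3291, 0.0434]
tool_rot: [3.031, 0.813, 0.001]
ft_force: [-14.7, 8.4, 48.4]
grip_width: 0.005
grip_force: 24.2
```

Request:
jog_arm --moves '[0,0,-0.02,0,0,0,-1,0,0,-0.025,0,0,0,-1,0,0,-0.03,0,0,0,-1,0,0,-0.03,0,0,0,-1,0,0,-0.03,0,0,0,-1,0,0,-0.03,0,0,0,-1,0,0,-0.03,0,0,0,-1,0,0,-0.03,0,0,0,-1]'

```text
time: 4.15
position: [0.4794, -0.3287, 0.0444]
tool_rot: [3.033, 0.814, 0.002]
ft_force: [2.9, -1.2, 4.9]
grip_width: 0.008
grip_force: 2.5
```

```bash
python3 - <<'E'
from h import *
import pickle
go([.478,-.329,.08],-60)
st,it=pickle.load(open('top.pkl','rb'))
s,im=grab('wrist'); 
p=cv2.cvtColor(im['pixels'],cv2.COLOR_RGB2BGR)
s0,i0=pickle.load(open('w1.pkl','rb'))
q=cv2.cvtColor(i0['pixels'],cv2.COLOR_RGB2BGR)
a=cv2.resize(q[0:160,220:400],(360,320),interpolation=cv2.INTER_CUBIC)
cv2.imwrite('pics/c2.png',np.hstack([a,p[160:480,120:520]]))
E
```

```text
pos [ 0.4794 -0.3287  0.0444] yaw -60.0 move [-0.0044 -0.0014 -0.1186] [ 0.002 -0.001  0.001] f [ 2.9 -1.2  4.9] t 4.15
```

View pics/c2.png

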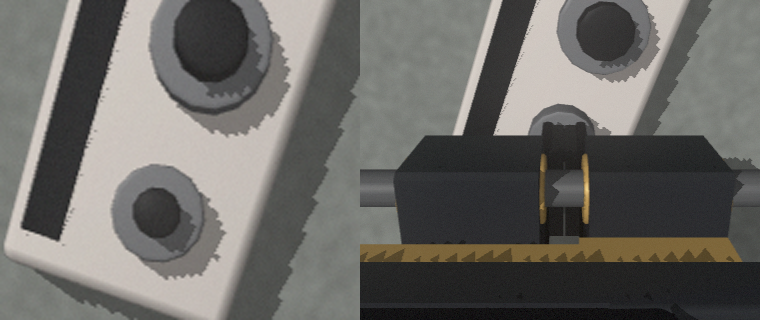

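The grey collars stand above the case and the black keys stand clear of them. The force rose along about 4 N of spring and then hit a hard stop, so the small key went right down. On to the large key.

Request:
jog_arm --moves '[0,0,-0.1,0,0,0,-1,0,0,-0.16,0,0,0,-1,0.17,0.056,-0.16,0,0,0,-1,0.346,0.113,-0.16,0,0,0,-1,0.346,0.113,-0.16,0,0,0,-1,0.346,0.113,-0.08,0,0,0,-1,0.346,0.113,-0.035,0,0,0,-1,0.346,0.113,-0.035,0,0,0,-1]'

```text
time: 5.2
position: [0.583, -0.3059, 0.0527]
tool_rot: [-3.032, -0.812, 0.006]
ft_force: [0.3, -0.6, 0.9]
grip_width: 0.005
grip_force: 0.0
```

Request:
jog_arm --moves '[0,0,0.01,0,0,0,-1,0,0,0.02,0,0,0,-1,0,0,0.03,0,0,0,-1,0,0,0.04,0,0,0,-1,0,0,0.045,0,0,0,-1,0,0,0.05,0,0,0,-1,0,0,0.05,0,0,0,-1,0,0,0.05,0,0,0,-1]'

```text
time: 6.2
position: [0.5858, -0.3064, 0.0441]
tool_rot: [3.033, 0.813, 0.0]
ft_force: [-8.3, 3.1, 22.8]
grip_width: 0.008
grip_force: 11.1
```

Request:
jog_arm --moves '[0,0,-0.15,0,0,0,-1,0,0,-0.35,0,0,0,-1,0.04,-0.17,-0.52,0,0,-0.17,-1,0.08,-0.35,-0.52,0,0,-0.34,-1,0.12,-0.52,-0.52,0,0,-0.5,0,0.165,-0.7,-0.52,0,0,-0.67,0,0.207,-0.866,-0.52,0,0,-0.83,0,0.207,-0.866,-0.52,0,0,-0.83,0]'

```text
time: 7.2
position: [0.5083, -0.0448, 0.1958]
tool_rot: [2.401, 2.026, 0.001]
ft_force: [0.6, -0.1, 0.3]
grip_width: 0.375
grip_force: 0.0
```

Request:
jog_arm --moves '[0.2,-0.08,0,0,0,0,0,0.4,-0.17,0,0,0,0,0,0.6,-0.26,0,0,0,0,0,0.8,-0.35,0,0,0,0,0,0.91,-0.4,0,0,0,0,0,0.91,-0.4,0,0,0,0,0,0.91,-0.4,0,0,0,0,0,0.91,-0.4,0,0,0,0,0]'

```text
time: 8.2
position: [0.4401, 0.2381, 0.1952]
tool_rot: [2.413, 2.011, -0.001]
ft_force: [0.6, 0.1, -1.1]
grip_width: 0.5
grip_force: 0.0
```

```bash
python3 - <<'E'
from h import *
import pickle
s,im=grab('wrist'); save(im,'pics/w2.png'); pickle.dump((s,im),open('w2.pkl','wb'))
go([.45,.327,.12],-10); print(s['grip_width'])
E
```

```text
pos [0.4401 0.2383 0.1953] yaw -10.4 move [ 0.2971 -0.0207  0.2509] [-0.     0.001 -0.006] f [ 0.4  0.4 -0.2] t 8.25
0.49966977758033926
```

View pics/w2.png

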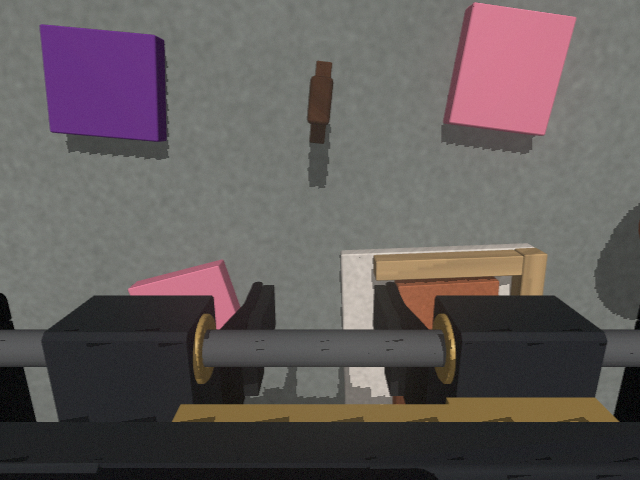

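The wrist view shows the spacer grip near (320,98), with blade ends at (324,62) and (318,143). Pink and purple blocks stand to the sides.

```bash
python3 - <<'E'
from h import *
import pickle
s,im=pickle.load(open('w2.pkl','rb')); C=cam(s,im)
for n,u,v,z in [('far top',324,62,.032),('near bot',318,143,.0),('near top',317.5,124,.032),('grip far',321.5,75,.066),('grip near',319,121,.066),('grip mid',320.5,97,.066)]: print(n,pt(C,im,u,v,z).round(4))
p=cv2.cvtColor(im['pixels'],cv2.COLOR_RGB2BGR)
cv2.imwrite('pics/c3.png',cv2.resize(p[45:195,260:380],None,fx=4,fy=4,interpolation=cv2.INTER_CUBIC))
E
```

```text
far top [0.4625 0.3576 0.032 ]
near bot [0.4465 0.2994 0.    ]
near top [0.4495 0.3148 0.032 ]
grip far [0.4585 0.3453 0.066 ]
grip near [0.4514 0.3164 0.066 ]
grip mid [0.4553 0.3317 0.066 ]
```

View pics/c3.png

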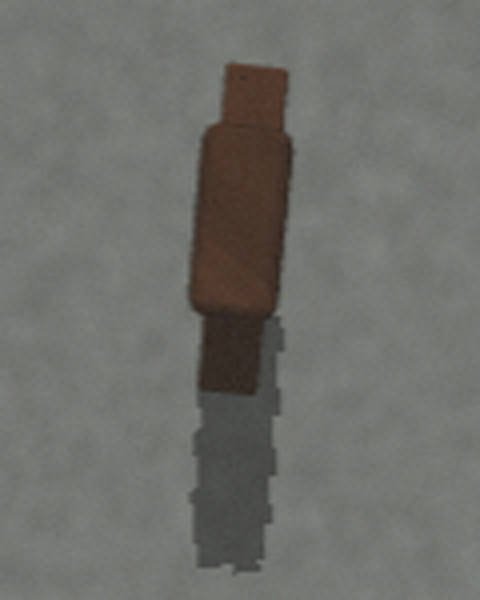

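Request:
jog_arm --moves '[0.15,0,0,0,0,0.083,0,0.31,-0.006,0,0,0,0.083,0,0.31,-0.006,0.1,0,0,0.083,0,0.31,-0.006,0.25,0,0,0.083,0,0.31,-0.006,0.4,0,0,0.083,0,0.31,-0.006,0.5,0,0,0.083,0,0.31,-0.006,0.54,0,0,0.083,0,0.31,-0.006,0.54,0,0,0.083,0]'

```text
time: 9.25
position: [0.4542, 0.3312, 0.0333]
tool_rot: [-2.496, -1.907, 0.001]
ft_force: [-0.1, 0.1, 0.8]
grip_width: 0.498
grip_force: 0.0
```

Request:
jog_arm --moves '[0,0,0,0,0,0,-1,0,0,0,0,0,0,-1,0,0,0,0,0,0,-1,0,0,0,0,0,0,-1,0,0,0,0,0,0,-1,0,0,0,0,0,0,-1,0,0,0,0,0,0,-1,0,0,0,0,0,0,-1]' --newtons 25

```text
time: 10.25
position: [0.4542, 0.332, 0.034]
tool_rot: [2.495, 1.909, 0.001]
ft_force: [0.3, -0.5, 6.6]
grip_width: 0.182
grip_force: 25.0
```

```bash
python3 - <<'E'
from h import *
s,im=grab('wrist'); save(im,'pics/w3.png'); go([.5,.12,.2],-7.5); print(s['grip_width']*87,s['grip_force'])
E
```

```text
pos [0.4542 0.332  0.034 ] yaw -15.2 move [-0.642   0.3325 -0.5533] [ 0.001 -0.    -0.128] f [-0.4 -1.3  5.5] t 10.3
15.798535730928311 25.000793910585344
```

Request:
jog_arm --moves '[0,0,-0.15,0,0,0,-1,0,0,-0.34,0,0,0,-1,-0.1,0.08,-0.455,0,0,0,-1,-0.25,0.19,-0.455,0,0,-0.04,-1,-0.4,0.3,-0.455,0,0,-0.08,-1,-0.55,0.41,-0.455,0,0,-0.128,-1,-0.7,0.52,-0.455,0,0,-0.128,-1,-0.854,0.632,-0.455,0,0,-0.128,-1]'

```text
time: 11.3
position: [0.57, 0.0334, 0.1696]
tool_rot: [-2.361, -2.072, 0.001]
ft_force: [0.1, -0.4, -0.1]
grip_width: 0.184
grip_force: 25.0
```

Request:
jog_arm --moves '[0,0,0,0,0,0,-1,0,0,0,0,0,0,-1,0,0,0,0,0,0,-1,0,0,0,0,0,0,-1,0,0,0,0,0,0,-1,0,0,0,0,0,0,-1,0,0,0,0,0,0,-1,0,0,0,0,0,0,-1]'

```text
time: 12.3
position: [0.5699, 0.035, 0.17]
tool_rot: [2.362, 2.072, -0.0]
ft_force: [-0.7, 0.3, -0.4]
grip_width: 0.184
grip_force: 25.0
```

```bash
python3 - <<'E'
from h import *
import pickle
s,im=grab('wrist'); save(im,'pics/w4.png'); pickle.dump((s,im),open('w4.pkl','wb'))
go([.58,.113,.12],-7.5); print(s['grip_width']*87)
E
```

```text
pos [0.5699 0.035  0.17  ] yaw -7.5 move [ 0.2623 -0.0004  0.1666] [-0.  0.  0.] f [ 0.1  0.  -0.3] t 12.35
15.986456864682165
```

View pics/w4.png

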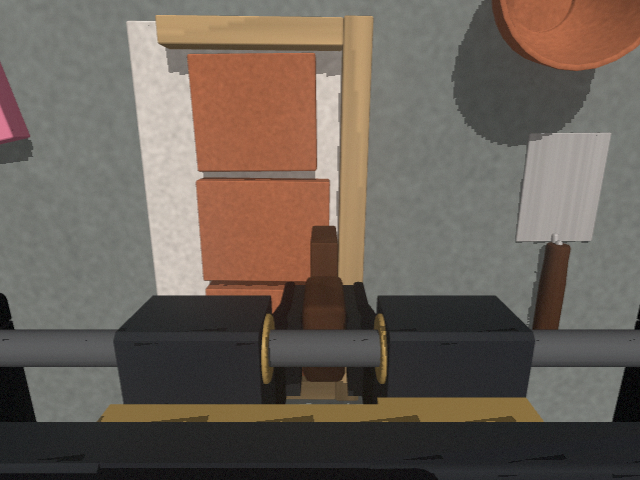

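The loose tile's back edge is near u=316 (v 55–170) and the fence front near u=341, with white board between. The held spacer is at (323,255). I'll fit the edges numerically.

```bash
python3 - <<'E'
from h import *
import pickle
s,im=pickle.load(open('w4.pkl','rb')); C=cam(s,im); p=im['pixels']
for v in (90,160): print(v,[(u,p[v-1:v+2,u].mean(0).astype(int).tolist()) for u in list(range(312,322))+list(range(334,350))])
for u in (215,290): print(u,[(v,p[v,u-2:u+3].mean(0).astype(int).tolist()) for v in list(range(44,62,2))+list(range(164,184,2))])
E
```

```text
90 [(312, [163, 99, 70]), (313, [163, 100, 71]), (314, [154, 95, 67]), (315, [113, 71, 52]), (316, [185, 171, 162]), (317, [213, 203, 193]), (318, [212, 202, 192]), (319, [213, 202, 190]), (320, [210, 199, 189]), (321, [208, 196, 187]), (334, [209, 199, 189]), (335, [211, 199, 189]), (336, [210, 199, 190]), (337, [213, 202, 192]), (338, [213, 202, 192]), (339, [214, 204, 193]), (340, [166, 157, 149]), (341, [104, 93, 82]), (342, [126, 103, 76]), (343, [154, 127, 93]), (344, [172, 141, 102]), (345, [175, 144, 105]), (346, [174, 144, 104]), (347, [172, 142, 102]), (348, [168, 140, 100]), (349, [167, 137, 99])]
160 [(312, [160, 99, 71]), (313, [163, 101, 73]), (314, [166, 102, 75]), (315, [154, 96, 70]), (316, [113, 72, 54]), (317, [181, 169, 159]), (318, [210, 199, 188]), (319, [208, 197, 188]), (320, [208, 197, 187]), (321, [205, 194, 185]), (334, [211, 200, 190]), (335, [210, 199, 190]), (336, [212, 202, 191]), (337, [162, 153, 144]), (338, [132, 125, 118]), (339, [117, 108, 97]), (340, [106, 90, 73]), (341, [143, 119, 87]), (342, [174, 144, 104]), (343, [178, 147, 106]), (344, [176,
[... 279 characters left out ...]
, 67]), (58, [163, 98, 68]), (60, [164, 98, 69]), (164, [168, 102, 73]), (166, [165, 100, 71]), (168, [163, 99, 71]), (170, [135, 83, 60]), (172, [126, 118, 111]), (174, [126, 119, 112]), (176, [125, 117, 111]), (178, [88, 59, 45]), (180, [143, 88, 64]), (182, [168, 103, 74])]
290 [(44, [131, 107, 76]), (46, [84, 68, 50]), (48, [84, 68, 49]), (50, [104, 93, 79]), (52, [125, 117, 112]), (54, [169, 102, 71]), (56, [158, 95, 66]), (58, [159, 96, 67]), (60, [156, 95, 66]), (164, [163, 99, 71]), (166, [164, 99, 70]), (168, [163, 99, 71]), (170, [123, 76, 55]), (172, [130, 119, 113]), (174, [133, 122, 116]), (176, [133, 122, 115]), (178, [101, 72, 60]), (180, [141, 85, 61]), (182, [180, 108, 75])]
```

```bash
python3 - <<'E'
from h import *
import pickle
s,im=pickle.load(open('w4.pkl','rb')); C=cam(s,im)
f=lambda u,v,z:pt(C,im,u,v,z)[:2]
F1,F2=f(342.7,90,.035),f(340.8,160,.035); B1,B2=f(341,90,.015),f(339,160,.015)
T1,T2=f(315.5,90,.035),f(316.5,160,.035)
E1,E2=f(253,53.3,.035),f(253,170,.035)
az=lambda a,b:np.degrees(np.arctan2(*(a-b)[::-1]))
print('az fence',az(F1,F2),az(B1,B2),'tile',az(T1,T2))
a=np.radians(az(*[f(344,55,.035),f(340.2,185,.035)]));print(np.degrees(a))
for a in np.radians([82.5,83]):
  t=np.array([np.cos(a),np.sin(a)]);n=np.array([t[1],-t[0]])
  print('gap',[(n@(x)).round(4) for x in (F1,F2,B1,B2,T1,T2)],'along',t@E1,t@E2,'tileW',t@(E1-E2))
print(F1,F2,T1,T2,E1,E2)
p=np.array(s['position'])[:2]; print('tcp n',n@p)
E
```

```text
az fence 81.60806524694148 81.45318326307486 tile 83.0551211038489
81.49161176956781
gap [np.float64(0.5738), np.float64(0.5731), np.float64(0.5734), np.float64(0.5725), np.float64(0.5549), np.float64(0.5554)] along 0.23224798982748834 0.1538679872371195 tileW 0.07838000259036883
gap [np.float64(0.5756), np.float64(0.5744), np.float64(0.5752), np.float64(0.5739), np.float64(0.5567), np.float64(0.5567)] along 0.2277657777818839 0.14942225089838485 tileW 0.07834352688349909
[0.59615333 0.13221877] [0.58917445 0.08491181] [0.57741534 0.13468053] [0.57163391 0.0872171 ] [0.53854574 0.16335116] [0.52451007 0.08614265]
tcp n 0.5613623431924578
```

```bash
python3 - <<'E'
from h import *
import pickle
s,im=pickle.load(open('w4.pkl','rb')); C=cam(s,im); p=im['pixels']
for v in (236,260): print(v,[(u,p[v-1:v+2,u].mean(0).astype(int).tolist()) for u in list(range(308,316))+list(range(332,341))])
M=R.from_rotvec(s['tool_rot'])
for u,v in((310,236),(336.5,236),(324,228)):print(M.inv().apply(pt(C,im,u,v,.168)-s['position']).round(4))
go([.585,.1185,.115],-8.2)
E
```

```text
236 [(308, [166, 99, 70]), (309, [164, 97, 67]), (310, [159, 97, 69]), (311, [104, 63, 42]), (312, [70, 46, 33]), (313, [74, 48, 35]), (314, [72, 48, 34]), (315, [73, 47, 35]), (332, [74, 53, 40]), (333, [74, 51, 38]), (334, [74, 51, 37]), (335, [72, 49, 37]), (336, [82, 62, 51]), (337, [107, 95, 85]), (338, [98, 84, 71]), (339, [143, 117, 85]), (340, [173, 141, 101])]
260 [(308, [162, 97, 68]), (309, [161, 97, 69]), (310, [110, 67, 48]), (311, [77, 49, 34]), (312, [85, 54, 38]), (313, [86, 56, 40]), (314, [85, 54, 39]), (315, [87, 57, 40]), (332, [85, 56, 40]), (333, [83, 55, 38]), (334, [84, 58, 41]), (335, [85, 58, 42]), (336, [80, 55, 40]), (337, [67, 48, 33]), (338, [106, 87, 62]), (339, [149, 122, 87]), (340, [173, 141, 100])]
[ 0.0312 -0.0056  0.002 ]
[0.0312 0.0056 0.002 ]
[0.0346 0.0003 0.002 ]
pos [0.5699 0.035  0.17  ] yaw -7.5 move [0.2826 0.0137 0.1833] [-0.     0.     0.012] f [ 0.1  0.  -0.3] t 12.35
```

Request:
jog_arm --moves '[0.1,0.004,0,0,0,0.012,-1,0.2,0.009,0,0,0,0.012,-1,0.29,0.013,0,0,0,0.012,-1,0.29,0.013,0.1,0,0,0.012,-1,0.29,0.013,0.2,0,0,0.012,-1,0.29,0.013,0.3,0,0,0.012,-1,0.29,0.013,0.3,0,0,0.012,-1,0.29,0.013,0.3,0,0,0.012,-1]'

```text
time: 13.35
position: [0.5858, 0.1211, 0.0812]
tool_rot: [2.374, 2.056, 0.002]
ft_force: [0.2, 0.4, 0.9]
grip_width: 0.182
grip_force: 25.0
```

```bash
python3 - <<'E'
from h import *
go([.585,.1207,.049],-8.2)
s,im=grab('wrist'); p=cv2.cvtColor(im['pixels'],cv2.COLOR_RGB2BGR)
s2,i2=grab('top'); q=cv2.cvtColor(i2['pixels'],cv2.COLOR_RGB2BGR)
a=cv2.resize(p[150:310,220:420],None,fx=2.5,fy=2.5,interpolation=cv2.INTER_CUBIC); cv2.imwrite('pics/c5.png',a)
E
```

```text
pos [0.5858 0.1211 0.0812] yaw -8.2 move [-0.0017 -0.0026  0.1072] [ 0.001 -0.001 -0.   ] f [0.2 0.4 0.9] t 13.35
```

View pics/c5.png

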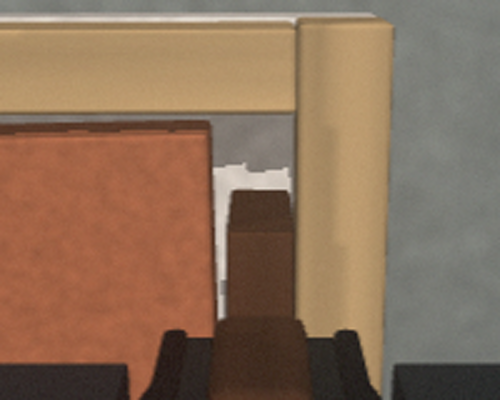

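The blade (crop 233–291) sits over the gap (213–296), about 1.3 mm too close to the fence. I'll correct by −1.2 mm in tool y and lower it.

Request:
jog_arm --moves '[-0.002,-0.004,0,0,0,0,-1,-0.002,-0.004,0.02,0,0,0,-1,-0.002,-0.004,0.04,0,0,0,-1,-0.002,-0.004,0.06,0,0,0,-1,-0.002,-0.004,0.08,0,0,0,-1,-0.002,-0.004,0.095,0,0,0,-1,-0.002,-0.004,0.105,0,0,0,-1,-0.002,-0.004,0.105,0,0,0,-1]'

```text
time: 14.45
position: [0.5839, 0.1204, 0.049]
tool_rot: [2.374, 2.057, -0.0]
ft_force: [-2.3, 0.3, 3.1]
grip_width: 0.181
grip_force: 25.0
```

Request:
jog_arm --moves '[0,0,0.003,0,0,0,-1,0,0,0.004,0,0,0,-1,0,0,0.004,0,0,0,-0.1,0,0,0.004,0,0,0,-0.1,0,0,0.004,0,0,0,-0.1,0,0,0.004,0,0,0,-0.1,0,0,0.004,0,0,0,-0.1,0,0,0.004,0,0,0,-0.1]'

```text
time: 15.45
position: [0.5838, 0.1203, 0.0473]
tool_rot: [2.375, 2.057, -0.0]
ft_force: [-0.7, -0.5, 0.1]
grip_width: 0.45
grip_force: 0.0
```

Request:
jog_arm --moves '[0,0,-0.1,0,0,0,-0.1,0,0,-0.25,0,0,0,-0.1,0,0,-0.343,0,0,0.15,-0.1,-0.005,-0.15,-0.343,0,0,0.32,-0.31,-0.011,-0.3,-0.343,0,0,0.5,-0.31,-0.011,-0.403,-0.343,0,0,0.67,-0.31,-0.011,-0.403,-0.343,0,0,0.84,-0.31,-0.011,-0.403,-0.343,0,0,1.0,-0.31]'

```text
time: 16.45
position: [0.4634, 0.1343, 0.1505]
tool_rot: [3.085, 0.586, 0.001]
ft_force: [0.4, -0.2, 0.7]
grip_width: 0.35
grip_force: 0.0
```

Request:
jog_arm --moves '[0,0,0,0,0,0.17,-0.31,0,0,0,0,0,0.34,-0.31,0,0,0,0,0,0.5,-0.31,0,0,0,0,0,0.5,-0.31,0,0,0,0,0,0.5,-0.31,0,0,0,0,0,0.5,-0.31,0,0,0,0,0,0.5,-0.31,0,0,0,0,0,0.5,-0.31]'

```text
time: 17.45
position: [0.4636, 0.1343, 0.1502]
tool_rot: [3.134, -0.224, -0.0]
ft_force: [0.2, 0.5, 0.5]
grip_width: 0.343
grip_force: 0.0
```

```bash
python3 - <<'E'
from h import *
import pickle
go([.4636,.1343,.021],-98.2)
s,im=grab('wrist'); save(im,'pics/w6.png'); pickle.dump((s,im),open('w6.pkl','wb')); print(s['grip_width'])
E
```

```text
pos [0.4636 0.1343 0.1502] yaw -98.2 move [-1.000e-04  0.000e+00  4.306e-01] [0. 0. 0.] f [0.2 0.5 0.5] t 17.45
0.34338575151116335
```

View pics/w6.png

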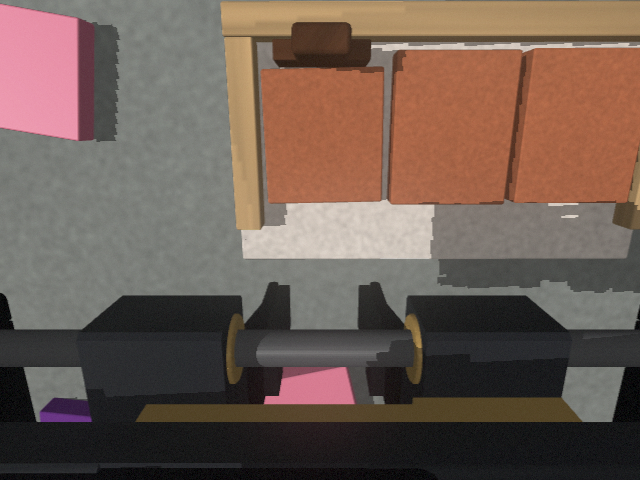

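The spacer stands upright in the gap (grip at (321,40)), centred on the loose tile (262–384). The tile's front edge is at v=203, u 270–383.

```bash
python3 - <<'E'
from h import *
import pickle
s,im=pickle.load(open('w6.pkl','rb')); C=cam(s,im)
M=R.from_rotvec(s['tool_rot'])
for u,v,z in((269,203,.035),(383,202,.035),(242,258,.015),(285,66,.0),(263,69,.035),(384,67,.035)):
    P=pt(C,im,u,v,z);print(P.round(4),M.inv().apply(P-s['position']).round(4))
E
```

```text
[0.4934 0.1685 0.035 ] [ 0.0246 -0.0381  0.1152]
[0.4828 0.0895 0.035 ] [0.0253 0.0416 0.1152]
[0.4503 0.2005 0.015 ] [-0.0226 -0.0636  0.1352]
[0.5842 0.1449 0.    ] [ 0.1178 -0.0277  0.1502]
[0.5794 0.1567 0.035 ] [ 0.1114 -0.0386  0.1152]
[0.5696 0.08   0.035 ] [0.1126 0.0387 0.1152]
```

Request:
jog_arm --moves '[-0.01,0.004,0.1,0,0,0,-0.31,-0.01,0.004,0.2,0,0,0,-0.31,-0.01,0.004,0.3,0,0,0,-0.31,-0.01,0.004,0.37,0,0,0,-0.31,-0.01,0.004,0.4,0,0,0,-0.31,-0.01,0.004,0.42,0,0,0,-0.31,-0.01,0.004,0.43,0,0,0,-0.31,-0.01,0.004,0.43,0,0,0,-0.31]'

```text
time: 18.5
position: [0.4609, 0.1336, 0.0216]
tool_rot: [3.134, -0.225, 0.001]
ft_force: [0.2, 0.1, 0.2]
grip_width: 0.347
grip_force: 0.0
```

Request:
jog_arm --moves '[0.01,0,0,0,0,0,-0.31,0.02,0,0,0,0,0,-0.31,0.03,0,0,0,0,0,-0.31,0.036,0,0,0,0,0,-0.31,0.042,0,0,0,0,0,-0.31,0.048,0,0,0,0,0,-0.31,0.054,0,0,0,0,0,-0.31,0.06,0,0,0,0,0,-0.31]'

```text
time: 19.5
position: [0.4777, 0.1313, 0.0211]
tool_rot: [3.134, -0.224, -0.002]
ft_force: [-2.3, 0.7, 1.7]
grip_width: 0.348
grip_force: 1.1
```

Request:
jog_arm --moves '[0.003,0,0,0,0,0,-0.31,0.006,0,0,0,0,0,-0.31,0.009,0,0,0,0,0,-0.31,0.011,0,0,0,0,0,-0.31,0.013,0,0,0,0,0,-0.31,0.015,0,0,0,0,0,-0.31,0.016,0,0,0,0,0,-0.31,0.017,0,0,0,0,0,-0.31]'

```text
time: 20.5
position: [0.4828, 0.1301, 0.0211]
tool_rot: [3.133, -0.225, -0.002]
ft_force: [-3.9, -0.1, 1.7]
grip_width: 0.344
grip_force: 1.9
```

Request:
jog_arm --moves '[0.002,0,0,0,0,0,-0.31,0.003,0,0,0,0,0,-0.31,0.004,0,0,0,0,0,-0.31,0.005,0,0,0,0,0,-0.31,0.006,0,0,0,0,0,-0.31,0.007,0,0,0,0,0,-0.31,0.008,0,0,0,0,0,-0.31,0.008,0,0,0,0,0,-0.31]'

```text
time: 21.5
position: [0.4829, 0.1301, 0.0209]
tool_rot: [3.132, -0.224, -0.009]
ft_force: [-9.9, 0.1, 7.7]
grip_width: 0.347
grip_force: 5.0
```

Request:
jog_arm --moves '[0.002,0,0,0,0,0,-0.31,0.004,0,0,0,0,0,-0.31,0.004,0,0,0,0,0,-0.31,0.004,0,0,0,0,0,-0.31,0.004,0,0,0,0,0,-0.31,0.004,0,0,0,0,0,-0.31,0.004,0,0,0,0,0,-0.31,0.004,0,0,0,0,0,-0.31]'

```text
time: 22.5
position: [0.4829, 0.1301, 0.0207]
tool_rot: [3.131, -0.223, -0.012]
ft_force: [-13.1, -0.0, 9.2]
grip_width: 0.345
grip_force: 6.3
```

```bash
python3 - <<'E'
from h import *
s,im=grab('wrist'); go([.483,.13,.021],-98.2)
s2,i2=grab('top')
p=cv2.cvtColor(im['pixels'],cv2.COLOR_RGB2BGR);q=cv2.cvtColor(i2['pixels'],cv2.COLOR_RGB2BGR)
a=cv2.resize(p[90:350,180:460],(400,371)); b=cv2.resize(q[165:300,215:360],(398,371),interpolation=cv2.INTER_CUBIC)
cv2.imwrite('pics/c7.png',np.hstack([a,b]))
E
```

```text
pos [0.4829 0.1302 0.0207] yaw -98.2 move [ 0.0004  0.0005 -0.0009] [0.003 0.007 0.001] f [-12.7  -0.2  10.4] t 22.55
```

View pics/c7.png

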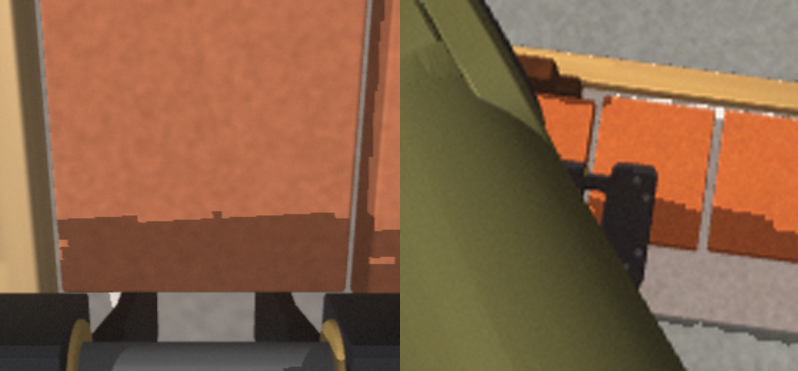

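The tile's front edge is square against both fingers. The spacer is upright and tight between tile and fence, and the push holds at about 13 N.

```bash
python3 -c "
from bench import ctrl
print(ctrl.close_job())"
```

```text
the job is handed in; nothing more can be done
None
```

The job is handed in at about 22.5 s: I pressed the small key and then the large one fully down and stood the spacer upright in the loose tile's gap; the fingers are still pressing the tile square and tight at about 13 N. I don't have the judge's verdict.

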